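Latch the sample transport case

TASK

Latch the navy sample transport case on the lab bench: swing the latch's wire loop over the steel keeper on the edge of the lid so that its bar lies behind the keeper, then press the red lever down until you feel it come firmly to rest on its rubber stop, so the lid is pulled tight. Where the stop sits differs from case to case, so feel for it: lean on the lever with about 15 to 20 N once it is there and never more than 35 N, then let go; leave everything else on the bench and on the lid where it is.

Things in the scene. Friction and masses are not known exactly. Their poses are not given: they have to be found in the camera images.
- case: Navy case with white lid, fixed to the bench, 220 deep (its x) x 260 wide (y) mm; origin: centre of its underside, z up. The front wall with the toggle latch is at x = -110 and faces its -x ('outwards'); the lid hinges along the back (+x). Lid top at the front: about 194 mm above the bench relaxed, 184 tight. The latch is centred on y = 0.
- lid (a joint): Lid angle, rad: about 0 to 0.01 = pulled tight on its gasket; about 0.047 = relaxed, front edge some 10 mm proud, as at the start (springy gasket, about 10 N per mm at the front edge).
- keeper (a point): Where the loop's bar seats: the bar's centre when it lies in the corner of lid top and keeper. The keeper is an upright steel lip 24 wide, 5 thick, 7.5 mm high on the lid's front edge; its inner face is 4 mm outwards (-x) of this point, its top 3.5 mm above it. Axes as the case's, tilting with the lid.
- lever_pivot (a point): Axis of the lever: 30 mm outwards of the front wall, 117 mm above the bench, axis along the case's y; axes as the case's.
- lever (a joint): Lever angle q, rad, growing as it is pressed outwards and down. The handle points 28 deg outwards from straight up at q = 0, is level at 1.08. Starts at 0 to 0.12, stays where left; the loop's bar clears the keeper only below about 0.2. Hooked, dead centre is at about 1.65, after which it pulls itself on. It comes to rest on its stop somewhere between 1.78 and 2.04; which, is not measured.
- handle: The lever's handle: steel plate with red grip, 26 mm wide (its y), 6 mm thick (grip 7.5 mm), ending 90 mm from the pivot. Origin on the lever pivot; x along the plate to its free end, z out of the plate's under side, towards the stop: it is pressed on the other face (its -z), the one that looks up and towards the lid.
- press_point (a point): Middle of the handle plate's thickness, 72 mm from the pivot, on the red grip; axes as the handle's. A good place to press, following a circle about the pivot. Turning the empty lever takes about 2 N here; hooked, the load starts at about lever 0.5, rises to about 10 N near 1.0 to 1.2 and fades to nothing at dead centre; on the stop it is rigid.
- bail (a joint): Angle of the wire loop to the lever, rad: 0 = leaning outwards on its rest (start), in line with the handle; grows as the loop swings up and inwards. It turns almost freely: once past upright it falls gently onto the lid by itself, the bar landing 5 to 12 mm behind the keeper; pressing the lever then draws the bar outwards along the lid until the keeper catches it.
- bar (a point): Middle of the loop's bar: steel rod 8 mm thick, 48 mm long along the case's y; can be pushed inwards from its outer side with closed fingertips, gently and not downwards (that would turn the lever). Side wires of 5 mm at y = +-23 mm join it to the loop's pivot 97 mm away, which sits on the lever 18 mm from the lever pivot, 30 deg ahead of the handle in the pressing direction.
- stop_bracket: Grey block low on the front wall below the handle, 34 x 40 x 30 mm (origin: centre of its underside edge on the wall); it carries a brass screw slanting outwards and up with a round black rubber tip, the stop of the handle. How far the screw stands out varies over 12 mm and is not measured.
- timer: White lab timer 62 x 62 x 16 mm lying on the back half of the lid; origin centre of its underside. Leave it there.
- amber_bottle: Amber bottle, 72 mm diameter, 150 mm high; origin centre of its underside (likewise for the others). Leave alone.
- orange_bottle: Clear bottle with orange cap, 68 mm diameter, 140 mm high. Leave alone.
- beaker: Glass beaker, 72 mm diameter, 90 mm high. Leave alone.
- tip_box: Blue pipette tip box 85 x 120 x 62 mm. Leave alone.
- jar: Small white jar with blue lid, 56 mm diameter, 65 mm high. Leave alone.
- marker: Green lab marker lying down, 22 mm thick, 170 mm long. Leave alone.
Things that resemble listed ones, but are neither listed nor needed, are in the scene too. Of the things shaped like the timer, the white one is meant.

How it is judged:
On the way, in this order (a step that is already met when the one before it is completed fails the run):
1. the loop is hooked: its bar lies behind the keeper, below the keeper's top (x of bar in the frame of keeper above -0.003 m and z of bar in the frame of keeper below 0.004 m and value of joint lever below 1 rad), for 0.2 s.
2. the lever is leaned on firmly at its stop (at least 18 N between handle and stop: about 13 N or more pressed on the red grip) with the lid pulled tight (contact force between handle and stop_bracket above 18 N and value of joint lid below 0.014 rad), for 0.1 s.
At the end, for the whole second after the job is handed in: The lid is tight (lid angle under 0.014 rad), the loop's bar sits in the keeper (within 6 mm of its seat), the lever is past dead centre (over 1.68 rad) and rests on its stop, nothing is moving and the robot has let go (value of joint lid below 0.014 rad and value of joint lever above 1.68 rad and distance between bar and keeper below 0.006 m and contact force between handle and stop_bracket above 0.3 N and linear speed of each of timer, amber_bottle, orange_bottle, beaker, tip_box, jar, marker below 0.02 m/s); the robot touches nothing.
It fails at once if the lever is forced: more than 35 N on the handle (contact force between any of the fingers, the arm and handle above 35 N).
It fails at once if a bystander is shoved or tipped (more than 20 mm) (distance of any of timer, amber_bottle, orange_bottle, beaker, tip_box, jar, marker from where it was at the start of the episode above 0.02 m).
It also fails if it takes over 58 s, if anything falls off the work surface, if the arm or the gripper's body presses on something with over 40 N, if the wrist force passes 120 N, or if a joint passes its speed limit or range.

ROBOT

A 7-joint arm with a two-finger parallel gripper is mounted at the origin on the work surface. World frame = base frame: x ahead of the robot, y to its left, z up, the work surface at z = 0. Lengths are in m, angles in rad, forces in N, time in s.
With the tool pointing down it reaches from about 0.4 to 0.75 m from the base axis. Payload 19.5 kg.
Tool frame: the origin (TCP) lies on the centre line of the jaws, within the pads' length; the fingertips stand 25 mm ahead of it and the grasp point (between the pads) lies 6 mm ahead of it; z points along the fingers, y is the line along which they close (so a half turn about z gives the same grasp; the last joint's range is limited). The gripper opens to 85 mm and grips with 20 to 120 N. Pads are 22 mm wide; open, the fingers measure 114 mm over their backs; the gripper's body (76 mm by 85 mm) begins 54 mm behind the grasp point. The pads swing forward as they close: fully open they stand 13 mm farther back than shut.
Start: joints at [1.173, 0.707, -0.028, 1.485, 0.022, 0.951, -0.075], TCP at [0.2, -0.539, 0.256] pointing down, gripper open.
Joint ranges: [-2.71, 2.71], [-0.32, 2.16], [-1.57, 1.52], [0, 2.45], [-1.46, 4.6], [0, 2.02], [-2.83, 2.83]. Speed limits (rad/s): [1.89, 1.89, 2.57, 2.57, 3.01, 3.01, 3.01].

INTERFACE

Orientations are given as a rotation vector (axis times angle).
In Python, from bench import r gives the robot as it stands. The module is installed in compiled form; this text tells all that it offers.
- The arm moves only by the tool play_rows, never from a script. Its argument "steps" is text: rows parted by semicolons, each of 5 numbers parted by spaces: the finger opening in mm, from 0 to 85.4, then the shift along the tool's x, y, z in mm, then the turn about the tool's z in rad. In form: grip x y z roll; .... A call has 1 to 5 rows; each row shifts and turns the commanded pose from where the row before left it, along the tool's axes as they then stand; what a row does not reach is not made up. A row lasts 1/10 s, in which the tool goes at most 50 mm and 8.59 degrees, less where a joint would pass 70% of its speed; a pose out of reach is approached as far as the arm can. A call is refused whole if a number of a shift passes 50 or a number of a turn 0.15, either way. A call with a gripper value outside its range is refused whole. The fingers move at their own pace and stop on an object; "grip_force" is the grip in N (left out, the last holds). Time passes only in rows, so rows that do not move let the fingers close. It gives the time, the measured TCP pose, the force, the opening and the grip force at its end, in the units of the state.
- r.get_state(): the state, without advancing time (a new reading comes with each control period).
- r.get_image(name): name is "side" or "top"; returns (picture, depth): 400x640x3 uint8, blue, green, red; 400x640 float32, m along the optical axis (not along the pixel's ray), 0 where there is no reading.
- r.camera_model(name): a dict with "K" (3x3 intrinsics, pixels), "rvec" (rotation vector, rad) and "tvec" (3), from world to camera coordinates, as OpenCV has them. Camera axes: x right, y down, z forward; pixel columns grow to the right and rows downward; lengths in m; the calibration is good to about 2 mm. A picture is of the moment at which its call begins. camera_model takes no time and is no camera call.
- r.finish_job(): hands the job in; it is judged then, once.
The state is a dict: "time": time; "joint_pos": joint angles; "joint_vel": joint speeds; "effort": joint torques, N m; "tool_pos": TCP position; "tool_rot": TCP orientation; "wrist_force": force on the tool from outside, world axes, zero at the start; "wrist_torque": the same for the moment, N m; "width": finger opening in m; "grasp_force": force on a finger pad.
Only numpy, scipy, OpenCV 4.12 (cv2) and the standard library are available. Lean on these libraries where they do the work, as an engineer would, in place of code of your own. Each camera call takes 0.05 s, during which the arm holds its last target. There are 200 camera calls.

## Working session

There is one attempt and no reset: what is moved stays moved. The work goes in short steps, Python scripts to look and compute and a tool call to move; the robot and the scene stay as the last step left them, time stands still between calls to the robot, and variables do not carry over. Pictures are saved under pics/ and viewed, at most 10 in all, crops included, and the job is handed in when it is done.

Besides the shell and the picture viewer there is one more tool, called after ">>>" as name(argument=value, ...) on one line, values as JSON. play_rows: Moves the arm, as the interface text tells. Its arguments: {"type":"object","properties":{"steps":{"type":"string"},"grip_force":{"type":"number"}},"required":["steps"]}

```bash
mkdir -p pics
cat > h.py <<'E'
import numpy as np, cv2
from bench import r
def cam(n):
    m=r.camera_model(n); R=cv2.Rodrigues(np.array(m["rvec"],float))[0]; return np.array(m["K"]),R,np.array(m["tvec"],float).ravel()
def pts(n,d):
    K,R,t=cam(n); v,u=np.mgrid[:400,:640]
    P=np.stack([(u-K[0,2])/K[0,0]*d,(v-K[1,2])/K[1,1]*d,d],-1)
    return (P-t)@R
E
python3 - <<'E'
from h import *
for n in("side","top"):
    im,d=r.get_image(n); cv2.imwrite(f"pics/{n}0.png",im); np.savez(f"{n}0.npz",im=im,d=d)
    K,R,t=cam(n); print(n,K[0,0],-R.T@t,R[2])
s=r.get_state();print(s)
E
```

```text
side 369.8986663076181 [-0.22833041  0.81361521  0.87086295] [ 0.55118891 -0.63152734 -0.54531093]
top 520.0049732667873 [ 0.42605682 -0.03700334  1.60226753] [ 0.06978271 -0.01795473 -0.99740062]
{'time': 0.1, 'joint_pos': array([ 1.17327481,  0.70699682, -0.02758729,  1.48491602,  0.02199184,
        0.95090643, -0.07549232]), 'joint_vel': array([-8.04037610e-04, -9.64420641e-04,  1.91578118e-03, -8.14497113e-04,
        1.39162107e-03,  5.82791476e-04, -7.63209517e-05]), 'effort': array([ 3.02716144e-03, -8.84294772e+01,  1.23718176e+00, -2.36459649e+01,
        1.70766521e-02,  5.07940538e-03, -1.79192153e-05]), 'tool_pos': array([ 0.20022914, -0.53880181,  0.25590823]), 'tool_rot': array([-3.09112256e+00, -5.55787132e-01,  3.17615519e-04]), 'wrist_force': array([ 0.14064536, -0.0605692 , -0.10759934]), 'wrist_torque': array([-0.02806094, -0.00824043,  0.01756999]), 'grasp_force': 0.0, 'width': 0.08535272091519362}
```

View pics/side0.png

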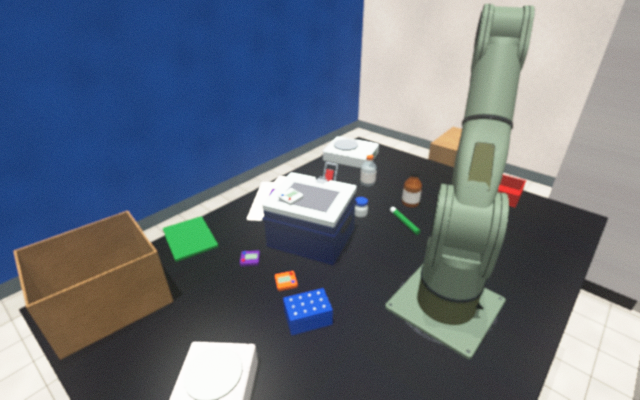

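View pics/top0.png

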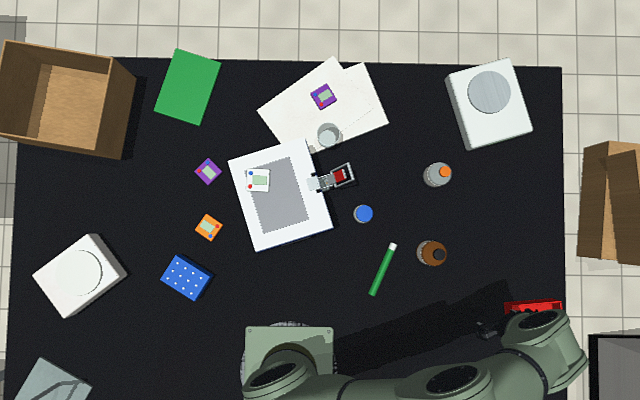

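The side view shows the latch only above the lid's far edge, near (330,172). In the top view the case is at about (280,195) with its latch facing right at (333,177). The beaker is at (329,135), the jar at (363,213) and the orange bottle at (437,175).

Run:
```python
from h import *
z=np.load("top0.npz"); im,d=z["im"],z["d"]; P=pts("top",d)
# lid surface mask
m=((P[...,2]>.17)&(P[...,2]<.206)).astype(np.uint8)
m[:, :220]=0;m[:,345:]=0;m[:130]=0;m[260:]=0
n,l,st,_=cv2.connectedComponentsWithStats(m); k=1+st[1:,4].argmax(); m=(l==k).astype(np.uint8)
mo=cv2.morphologyEx(m,cv2.MORPH_OPEN,np.ones((25,25)))
q=P[mo>0]; rc=cv2.minAreaRect((q[:,:2]*1000).astype(np.float32)); print(rc,cv2.boxPoints(rc))
A=np.c_[q,np.ones(len(q))]; c=np.linalg.lstsq(A[:,[0,1,3]],q[:,2],rcond=None)[0]; print("plane",c)
# latch points
for nme,(v0,v1,u0,u1) in dict(latch=(155,200,305,360)).items():
    hsv=cv2.cvtColor(im,cv2.COLOR_BGR2HSV)
    red=((hsv[...,0]<8)|(hsv[...,0]>172))&(hsv[...,1]>130)&(hsv[...,2]>60)
    s=np.zeros_like(red);s[v0:v1,u0:u1]=1; q=P[red&s]; print("red",len(q),q.mean(0),q.min(0),q.max(0))
for nm,(u,v) in dict(beaker=(329,135),jar=(363,213),orange=(443,172),amber=(434,253),marker=(382,270)).items():
    print(nm,P[v-2:v+3,u-2:u+3].reshape(-1,3).mean(0).round(3))
c=cv2.resize(im[145:215,295:375],None,fx=9,fy=8,interpolation=cv2.INTER_CUBIC)
c=cv2.resize(im[145:215,295:375],None,fx=8,fy=8,interpolation=cv2.INTER_CUBIC); cv2.imwrite("pics/latch0.png",c)
for v in range(160,196,3): print(v,' '.join('%4d'%(1000*P[v,u,2]) for u in range(300,360,3)))
```

```text
((556.1886596679688, -5.154445648193359), (143.2455291748047, 98.59248352050781), 1.0461288690567017) [[483.6778    42.825935]
 [485.47784  -55.750114]
 [628.6995   -53.134827]
 [626.8995    45.441223]]
plane [ 0.00474031 -0.02088902  0.18849958]
red 94 [ 0.5744256  -0.13364877  0.16942539] [ 0.56006574 -0.16162483 -0.00805647] [ 0.59082343 -0.11880429  0.19752657]
beaker [ 0.718 -0.113  0.004]
jar [ 0.476 -0.215  0.063]
orange [ 0.594 -0.433  0.138]
amber [ 0.364 -0.406  0.143]
marker [ 0.306 -0.279  0.02 ]
160  193  189  190  189    5    2   -4    1    3    0    2   -2    3   -5    0    1   -3   -5   -2    0
163  194  191  188  192  131   -6   -1    2    2    4   -6   -3   -2   -2    0  203  214   -5   -1   -2
166  191  193  190  187  193    0    9   -3   -8    2    0   -3    0  174  182    2  213    3    0    0
169  188  192  193  195  192   -3   -1    0   -2    1  -10  145    2  -10  191   -7  215    0   -2   -6
172  190  187  195  195  192  134    0    4    0   -5  125    2  172  184  195    4   -3  211    1   -8
175  189  190  192  192  167  160   -4   -8  126  125  138  152  164  178  196  196   -6  220    6    0
178  190  193  193  196  194  196  119   43   44  124  134  151  160  178  188  193   -4  217   -2   -5
181  189  191  190  192  194  193  199   42   44  120  133  147  163   -8   -1  179  197    1    1   -1
184  193  189  188  191  191  193 1602   46   42   40  122    0   -2  146  169    2   -1   -3   -1   -1
187  188  190  189  194  194  187  197   47  127  108    2    0   -2    1   -3   -2   -2   -7   -3    3
190  184  189  191  192  195  187  164  127   43   -1    2    1    2    0   -5    7    0   -1   -7    0
193  193  187  196  190  192  194  190  189   -4   -1    4   -1    0    0    0   -3   -7   -3   -5   -9
```

View pics/latch0.png

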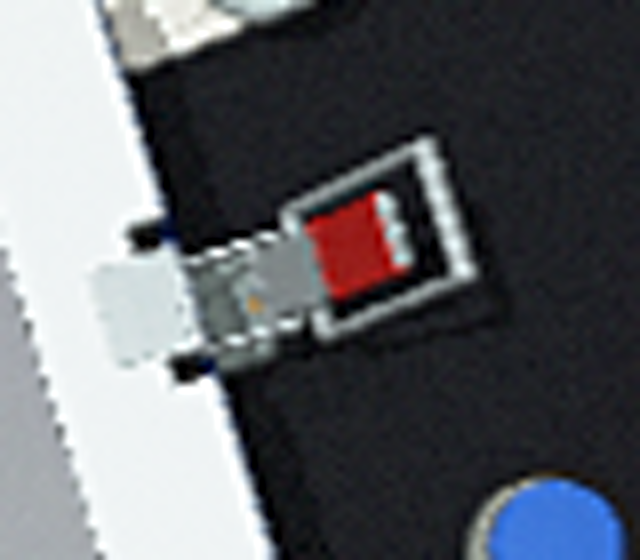

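The crop shows the loop's bar running from about (348,162) to (353.5,179) in top-image pixels. It leans outside the red grip at about (340,176), and the keeper is at about (312,184). Next I'll get the case frame.

```bash
cat >> h.py <<'E'
def ray(n,u,v,z):
    K,R,t=cam(n); C=-R.T@t; w=R.T@np.linalg.solve(K,np.array([u,v,1.])); return C+w*(z-C[2])/w[2]
E
python3 - <<'E'
from h import *
z=np.load("top0.npz"); im,d=z["im"],z["d"]
# front edge of lid: per-row white->dark transition, z=.194 relaxed
g=cv2.cvtColor(im,cv2.COLOR_BGR2GRAY).astype(float); E=[]
for v in list(range(155,170))+list(range(197,226)):
    row=g[v,295:340]; b=np.where((row[:-1]>130)&(row[1:]<=130))[0]
    if len(b): i=b[-1]; E.append((295+i+(row[i]-130)/(row[i]-row[i+1]),v))
W=np.array([ray("top",u,v,.192) for u,v in E])[:,:2]
vx,vy,x0,y0=cv2.fitLine(W.astype(np.float32),cv2.DIST_HUBER,0,.001,.001).ravel()
a=np.array([vx,vy])*np.sign(vx); res=(W-[x0,y0])@[-vy,vx]
out=np.array([a[1],-a[0]]); print("n",len(W),"along",a,"outdir",out,np.degrees(np.arctan2(out[1],out[0])),"res",np.abs(res).max())
B=np.array([ray("top",u,v,.213) for u,v in((348.1,162.5),(353.4,179.2))]); c=B.mean(0)[:2]
bd=B[0]-B[1]; print("bar",B,c,"len",np.linalg.norm(bd),"dir",bd[:2]/np.linalg.norm(bd))
F=np.array([x0,y0]); lat=lambda p:(p[:2]-F)@a; ou=lambda p:(p[:2]-F)@out
print("bar out",ou(c),"bar lat",lat(c))
hsv=cv2.cvtColor(im,cv2.COLOR_BGR2HSV)
red=((hsv[...,0]<8)|(hsv[...,0]>172))&(hsv[...,1]>130)&(hsv[...,2]>60); red[:,:320]=0;red[:155]=0;red[195:]=0;red[:,352:]=0
v,u=np.nonzero(red); p=ray("top",u.mean(),v.mean(),.183); print("red",u.mean(),v.mean(),ou(p),lat(p))
for q in [(u_,v_) for u_,v_ in ((311.5,182),(319,180.5))]: p=ray("top",*q,.2); print("keeper px",ou(p),lat(p))
L=F+a*lat(c); print("wall point at latch centre (lid edge)",L)
E
```

```text
n 44 along [0.9491751  0.31474853] outdir [ 0.31474853 -0.9491751 ] -71.654366 res 0.06024492357554426
bar [[ 0.60625418 -0.15576934  0.213     ]
 [ 0.56134339 -0.17052918  0.213     ]] [ 0.58379878 -0.16314926] len 0.047274004936408556 dir [0.95001015 0.31221902]
bar out 0.09041756084479387 bar lat 0.017770209871281608
red 338.6489361702128 175.7340425531915 0.05820434201426201 0.01718840183091833
keeper px -0.01884989234991593 0.021556964618007872
keeper px 0.0017661371185414565 0.01939088905226772
wall point at latch centre (lid edge) [ 0.55533999 -0.07732717]
```

>>> play_rows(steps="0 0 0 0 0.036; 0 43.8 -18.3 0 0; 0 43.8 -18.3 0 0; 0 43.8 -18.3 0 0; 0 43.8 -18.3 0 0")

```text
time: 0.6
tool_pos: [0.3447, -0.413, 0.2563]
tool_rot: [-3.102, -0.497, 0.0]
wrist_force: [0.9, -0.9, 0.6]
width: 0.0122
grasp_force: 0.0
```

>>> play_rows(steps="0 43.8 -18.3 0 0; 0 43.8 -18.3 0 0; 0 43.8 -18.3 0 0; 0 43.8 -18.3 0 0; 0 43.8 -18.3 0 0")

```text
time: 1.1
tool_pos: [0.524, -0.2571, 0.2563]
tool_rot: [-3.102, -0.497, 0.0]
wrist_force: [0.5, -1.2, -0.1]
width: -0.0001
grasp_force: 0.0
```

>>> play_rows(steps="0 43.8 -18.3 0 0; 0 43.8 -18.3 0 0; 0 0 0 0 0; 0 0 0 0 0")

```text
time: 1.5
tool_pos: [0.5946, -0.1956, 0.2557]
tool_rot: [-3.101, -0.5, 0.001]
wrist_force: [-0.8, -0.3, 0.8]
width: -0.0002
grasp_force: 0.0
```

```bash
cat >> h.py <<'E'
OUT=np.array([.31475,-.94918]);AL=np.array([.94918,.31475]);W=np.array([.55534,-.07733])
def where():
    s=r.get_state();p=s["tool_pos"];f=s["wrist_force"];R=cv2.Rodrigues(s["tool_rot"])[0]
    print("t%.2f out %.1f lat %.1f tipz %.1f"%(s["time"],(p[:2]-W)@OUT*1e3,(p[:2]-W)@AL*1e3,p[2]*1e3-25),"F out %.1f al %.1f z %.1f"%(f[:2]@OUT,f[:2]@AL,f[2]),"width",round(s["width"],4),"x.al",np.degrees(np.arcsin(R[:2,0]@OUT)).round(2), "tilt",R[:,2].round(3))
E
python3 - <<'E'
from h import *
where(); im,d=r.get_image("top"); c=cv2.resize(im[120:220,290:400],None,fx=6,fy=6,interpolation=cv2.INTER_CUBIC); cv2.imwrite("pics/t1.png",c)
im,d=r.get_image("side"); cv2.imwrite("pics/s1.png",cv2.resize(im[100:240,270:440],None,fx=4,fy=4,interpolation=cv2.INTER_CUBIC))
E
```

```text
t1.50 out 124.7 lat 0.1 tipz 230.7 F out 0.1 al -0.8 z 0.8 width -0.0002 x.al 0.01 tilt [-0.001  0.    -1.   ]
```

View pics/t1.png

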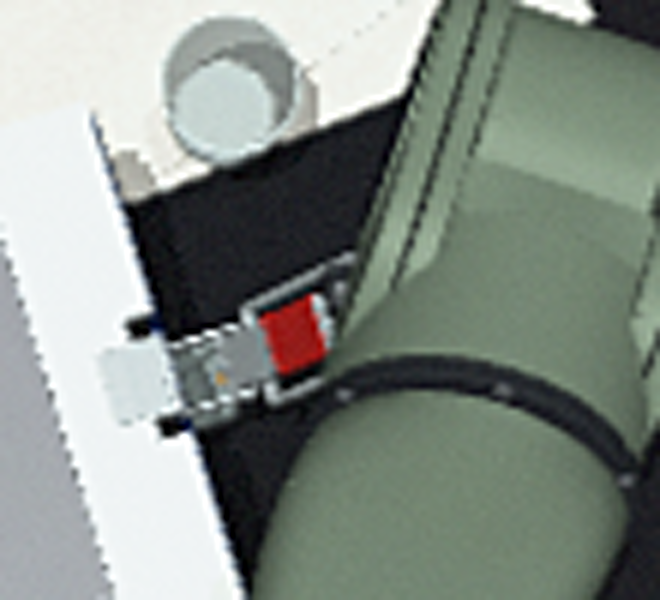

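View pics/s1.png

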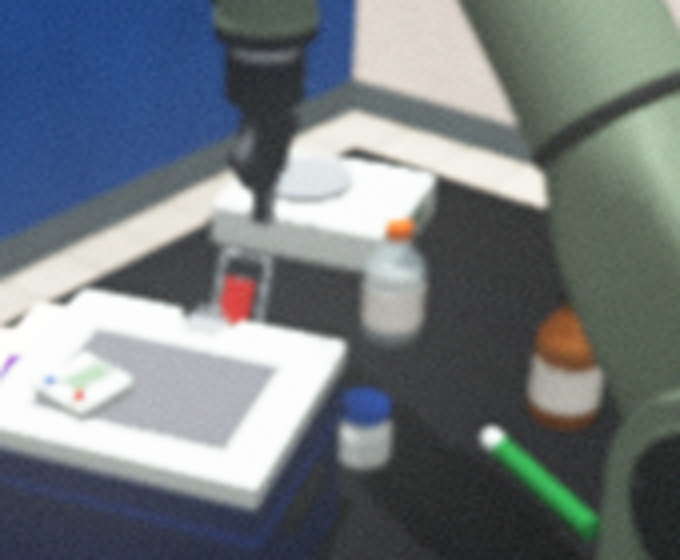

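The fingertips sit above and outside the bar: tip at crop (263,220), bar at (243,252). The alignment is good, so I'll go down outside the bar and then push inwards.

>>> play_rows(steps="0 0 0 24 0; 0 0 0 0 0; 0 0 -8 0 0; 0 0 -8 0 0; 0 0 -8 0 0")

```text
time: 2.1
tool_pos: [0.5867, -0.1729, 0.2332]
tool_rot: [3.101, 0.5, 0.002]
wrist_force: [-0.4, 0.0, 0.8]
width: 0.0002
grasp_force: 0.6
```

>>> play_rows(steps="0 0 -10 0 0; 0 0 -10 0 0; 0 0 -10 0 0; 0 0 -10 0 0; 0 0 -8 0 0")

```text
time: 2.6
tool_pos: [0.5715, -0.127, 0.2323]
tool_rot: [-3.101, -0.501, 0.0]
wrist_force: [-0.1, -0.1, -0.8]
width: 0.0
grasp_force: 0.0
```

Run:
```python
from h import *
where(); 
im,d=r.get_image("side"); cv2.imwrite("pics/s2.png",cv2.resize(im[130:215,290:390],None,fx=6,fy=6,interpolation=cv2.INTER_CUBIC))
```

```text
t2.60 out 52.3 lat -0.3 tipz 207.3 F out 0.1 al -0.1 z -0.8 width 0.0 x.al 0.0 tilt [-0.  0. -1.]
```

View pics/s2.png

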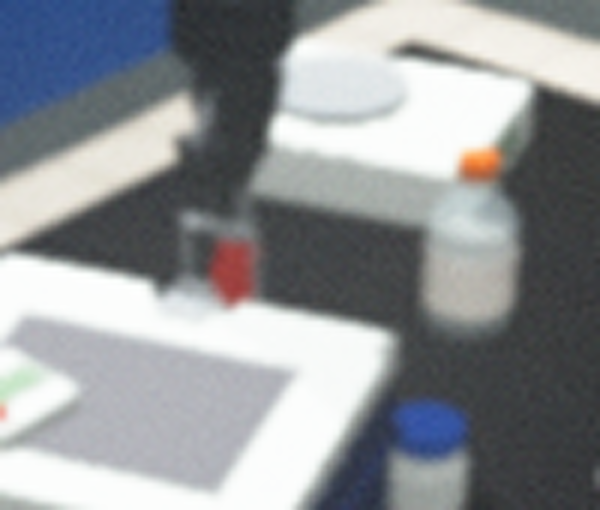

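The bar is now near upright, at crop (215,222) in front of the finger. I'll keep pushing inwards.

>>> play_rows(steps="0 0 -10 0 0; 0 0 -10 0 0; 0 0 -8 0 0; 0 0 0 0 0; 0 0 0 0 0")

```text
time: 3.15
tool_pos: [0.563, -0.1016, 0.2324]
tool_rot: [3.101, 0.5, 0.0]
wrist_force: [-0.2, -0.7, 0.0]
width: -0.0003
grasp_force: 0.0
```

>>> play_rows(steps="0 0 0 0 0; 0 0 0 0 0; 0 0 0 0 0")

```text
time: 3.45
tool_pos: [0.563, -0.1017, 0.2322]
tool_rot: [-3.102, -0.5, 0.0]
wrist_force: [-0.4, -0.4, 0.1]
width: -0.0002
grasp_force: 0.0
```

Run:
```python
from h import *
where(); 
im,d=r.get_image("side"); a=cv2.resize(im[150:205,300:360],None,fx=8,fy=8,interpolation=cv2.INTER_CUBIC)
cv2.imwrite("pics/s3.png",a)
```

```text
t3.45 out 25.6 lat -0.5 tipz 207.2 F out 0.2 al -0.5 z 0.1 width -0.0002 x.al 0.04 tilt [-0.  0. -1.]
```

View pics/s3.png

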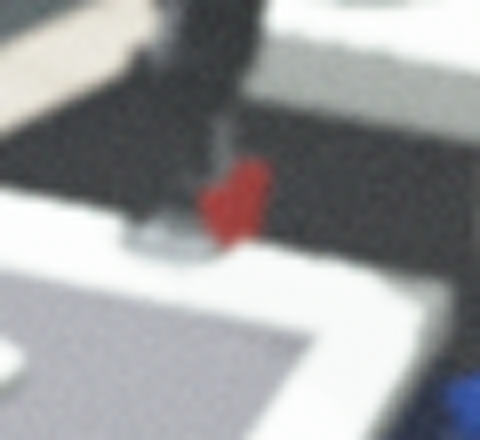

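The loop has fallen inwards and the finger is now inside the V, in front of the red handle. I'll compute the pressing path.

```bash
cat >> h.py <<'E'
def target(q,h=14.,r0=72):
    th=np.radians(28)+q; d=np.array([np.sin(th),np.cos(th)]); n=np.array([-np.cos(th),np.sin(th)])
    s=np.clip((np.degrees(th)-90)/22,-1,1)
    p=np.array([30,117])+r0*d+3.75*n; c=p[0]+s*h
    co=c+h*(1 if th<np.pi/2 else -1); rr=(co-30-3.75*n[0])/d[0]
    return c,117+rr*d[1]+3.75*n[1],rr
E
python3 - <<'E'
from h import *
p=None
for q in np.arange(0,2.11,.1):
    c,z,rr=target(q); print("%.1f c %.1f z %.1f r %.0f"%(q,c,z,rr), "" if p is None else "dy %.1f dz %.1f"%(c-p[0],p[1]-z)); p=(c,z)
E
```

```text
0.0 c 46.5 z 182.3 r 72 
0.1 c 52.9 z 179.0 r 72 dy 6.4 dz 3.4
0.2 c 58.9 z 175.0 r 72 dy 6.0 dz 4.0
0.3 c 64.4 z 170.4 r 72 dy 5.6 dz 4.6
0.4 c 69.5 z 165.3 r 72 dy 5.1 dz 5.1
0.5 c 74.1 z 159.7 r 72 dy 4.6 dz 5.6
0.6 c 78.1 z 153.7 r 72 dy 4.0 dz 6.0
0.7 c 81.5 z 147.4 r 72 dy 3.4 dz 6.4
0.8 c 87.8 z 141.7 r 76 dy 6.3 dz 5.6
0.9 c 93.5 z 135.1 r 79 dy 5.7 dz 6.6
1.0 c 98.5 z 127.5 r 83 dy 5.0 dz 7.5
1.1 c 102.7 z 119.7 r 59 dy 4.3 dz 7.8
1.2 c 106.2 z 113.4 r 62 dy 3.5 dz 6.3
1.3 c 109.1 z 106.4 r 66 dy 2.8 dz 7.0
1.4 c 111.2 z 98.8 r 69 dy 2.1 dz 7.6
1.5 c 111.3 z 91.2 r 72 dy 0.2 dz 7.6
1.6 c 108.4 z 84.6 r 72 dy -2.9 dz 6.6
1.7 c 104.9 z 78.3 r 72 dy -3.6 dz 6.3
1.8 c 100.7 z 72.5 r 72 dy -4.2 dz 5.9
1.9 c 96.0 z 67.0 r 72 dy -4.7 dz 5.4
2.0 c 90.7 z 62.1 r 72 dy -5.2 dz 4.9
2.1 c 85.0 z 57.7 r 72 dy -5.7 dz 4.4
```

>>> play_rows(steps="0 0 6 13 0; 0 0 6 12 0; 0 0 8 0 0; 0 0 7 3 0; 0 0 6 4 0")

```text
time: 4.0
tool_pos: [0.5736, -0.1336, 0.2002]
tool_rot: [-3.102, -0.499, -0.0]
wrist_force: [-0.4, 0.5, 2.2]
width: 0.0003
grasp_force: 1.1
```

>>> play_rows(steps="0 0 6 4.5 0; 0 0 5 5 0; 0 0 4.5 5.5 0; 0 0 0 0 0")

```text
time: 4.4
tool_pos: [0.578, -0.1481, 0.1844]
tool_rot: [-3.101, -0.499, 0.001]
wrist_force: [1.2, -0.6, 0.8]
width: 0.0
grasp_force: 0.0
```

Run:
```python
from h import *
where(); 
im,d=r.get_image("side"); a=cv2.resize(im[145:205,300:360],None,fx=8,fy=8,interpolation=cv2.INTER_CUBIC)
t,d=r.get_image("top"); b=cv2.resize(t[150:210,295:335],None,fx=8,fy=8,interpolation=cv2.INTER_CUBIC)
cv2.imwrite("pics/s4.png",np.hstack([a,b]))
```

```text
t4.40 out 74.3 lat -0.7 tipz 159.4 F out 1.0 al 0.9 z 0.8 width 0.0 x.al 0.06 tilt [-0.001  0.    -1.   ]
```

View pics/s4.png

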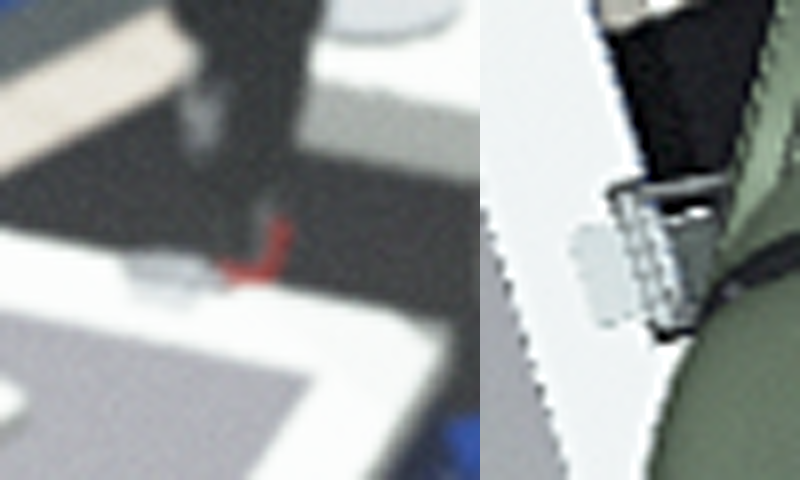

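In the top crop the bar lies at the lid's front edge, at about (620–680, 190–335), next to the keeper plate. I'll check where it sits relative to the lip.

Run:
```python
from h import *
ref=np.load("top0.npz")["im"]; im,d=r.get_image("top"); K,R,t=cam("top")
def prof(g,lat,z=.198):
    o=[]
    for u in range(-40,12,2):
        p=np.r_[W+OUT*u/1e3+AL*lat/1e3,z]; x=K@(R@p+t); o.append(cv2.getRectSubPix(g,(1,1),(float(x[0]/x[2]),float(x[1]/x[2])))[0,0])
    return o
print("out    ",' '.join("%3d"%u for u in range(-40,12,2)))
for n,i in(("ref",ref),("now",im)):
    g=cv2.cvtColor(i,cv2.COLOR_BGR2GRAY)
    for l in(-23,-18,-6,0,6,18,23): print(n,"%3d"%l,' '.join("%3d"%v for v in prof(g,l)))
```

```text
out     -40 -38 -36 -34 -32 -30 -28 -26 -24 -22 -20 -18 -16 -14 -12 -10  -8  -6  -4  -2   0   2   4   6   8  10
ref -23 243 243 243 243 243 243 243 243 243 244 248 253 210 121  18   8  14  18  27  40  57  89 100 104 114 109
ref -18 243 243 243 244 244 240 228 225 238 243 241 234 223 171 135 136 158 165 160 146 133 101  93 148 180 178
ref  -6 243 243 244 241 230 223 220 222 221 221 220 219 220 221 220 220 218 215 226 193 140  96 101 108 109 101
ref   0 243 244 245 241 231 221 220 221 221 221 219 218 218 219 219 219 220 224 227 206 146 104 100 101 101  97
ref   6 243 243 243 244 234 224 220 221 222 221 219 219 219 218 219 220 221 219 225 218 148  98  85  93  90 110
ref  18 243 243 243 241 239 240 227 218 222 234 239 241 220 185 151 133 141 151 172 138  78  30  15  16  15  19
ref  23 243 243 242 243 242 243 243 242 243 244 248 253 216 122  27   9  16  17  19  19  14  14  15  16  16  17
now -23 243 242 243 243 244 244 243 243 244 245 247 253 206 122  81 114 140 136 131 106  74  42  34  39  54  64
now -18 243 244 244 244 244 240 228 226 239 243 242 235 219 189 194 220 198 160 128 119  99  74  62  46  36  27
now  -6 243 243 244 242 230 223 221 224 222 221 221 223 225 210 174 187 180 170 211 192 143  90  89  96  98  92
now   0 243 244 244 240 231 220 220 222 223 221 220 221 226 197 188 210 187 194 216 208 145  97  92  95  96  95
now   6 242 243 244 244 233 224 220 222 223 222 221 222 211 180 181 185 174 163 199 217 150 102  90  96  93  91
now  18 243 243 244 243 241 241 228 219 221 235 240 241 220 164 159 209 187 175 162 129  70  41  38  43  47  54
now  23 243 243 243 244 244 244 244 243 243 244 247 252 213 126 136 169 174 121 113 124 134 145 128 106  89  85
```

The bar's centre is about 10 mm inside the lid edge and the lip occupies about -5 to 0 mm, so it is behind the keeper. I'll keep pressing.

>>> play_rows(steps="0 0 4 6 0; 0 0 3.5 6.5 0; 0 0 6 5.5 0; 0 0 5.5 6.5 0; 0 0 5 7.5 0")

```text
time: 5.05
tool_pos: [0.586, -0.169, 0.1533]
tool_rot: [-3.099, -0.502, -0.001]
wrist_force: [-3.0, 9.2, 12.0]
width: -0.0
grasp_force: 6.1
```

>>> play_rows(steps="0 0 4.5 8 0; 0 0 3.5 6 0; 0 0 3 7 0; 0 0 2 7.5 0; 0 0 0 0 0")

```text
time: 5.55
tool_pos: [0.5901, -0.1826, 0.1242]
tool_rot: [-3.101, -0.5, -0.001]
wrist_force: [2.0, 0.2, 2.9]
width: 0.0
grasp_force: 1.6
```

```bash
python3 -c "
from h import *
where()"
```

```text
t5.55 out 110.9 lat -0.2 tipz 99.2 F out 0.4 al 1.9 z 2.9 width 0.0 x.al 0.02 tilt [ 0.  0. -1.]
```

>>> play_rows(steps="0 0 0 7.6 0; 0 0 -3 6.6 0; 0 0 -3.5 6.2 0; 0 0 0 0 0")

```text
time: 5.95
tool_pos: [0.5873, -0.1759, 0.1035]
tool_rot: [-3.101, -0.501, 0.002]
wrist_force: [0.3, -0.1, 0.3]
width: 0.0001
grasp_force: 0.0
```

>>> play_rows(steps="0 0 -1 1.5 0; 0 0 0 0 0")

```text
time: 6.15
tool_pos: [0.5873, -0.1755, 0.1028]
tool_rot: [-3.101, -0.5, 0.001]
wrist_force: [0.1, -0.5, -0.2]
width: -0.0003
grasp_force: 0.0
```

>>> play_rows(steps="0 0 -1 1.5 0; 0 0 0 0 0")

```text
time: 6.35
tool_pos: [0.5871, -0.1745, 0.1013]
tool_rot: [-3.101, -0.5, 0.0]
wrist_force: [0.0, -0.5, 0.1]
width: 0.0
grasp_force: 0.2
```

>>> play_rows(steps="0 0 -0.7 0.8 0; 0 0 0 0 0")

```text
time: 6.55
tool_pos: [0.5869, -0.1739, 0.1006]
tool_rot: [-3.101, -0.5, 0.0]
wrist_force: [0.5, -0.6, 1.3]
width: 0.0002
grasp_force: 0.2
```

>>> play_rows(steps="0 0 -0.7 0.8 0; 0 0 0 0 0")

```text
time: 6.75
tool_pos: [0.5867, -0.1731, 0.0997]
tool_rot: [-3.101, -0.5, 0.0]
wrist_force: [0.3, -0.2, 1.3]
width: -0.0003
grasp_force: 0.1
```

>>> play_rows(steps="0 0 -0.7 0.8 0; 0 0 0 0 0")

```text
time: 6.95
tool_pos: [0.5864, -0.1724, 0.0989]
tool_rot: [-3.101, -0.5, 0.0]
wrist_force: [0.9, -0.4, 0.2]
width: 0.0003
grasp_force: 0.0
```

>>> play_rows(steps="0 0 -0.7 0.8 0; 0 0 0 0 0")

```text
time: 7.15
tool_pos: [0.5862, -0.1717, 0.0981]
tool_rot: [-3.101, -0.5, 0.0]
wrist_force: [-0.6, -1.2, 0.4]
width: 0.0001
grasp_force: 0.0
```

>>> play_rows(steps="0 0 -0.7 0.8 0; 0 0 0 0 0")

```text
time: 7.35
tool_pos: [0.586, -0.1711, 0.0973]
tool_rot: [-3.101, -0.5, 0.0]
wrist_force: [0.0, -0.6, 0.6]
width: 0.0002
grasp_force: 0.0
```

>>> play_rows(steps="0 0 -0.7 0.8 0; 0 0 0 0 0")

```text
time: 7.55
tool_pos: [0.5858, -0.1704, 0.0965]
tool_rot: [-3.101, -0.5, 0.0]
wrist_force: [0.2, -0.1, -0.7]
width: -0.0004
grasp_force: 0.0
```

>>> play_rows(steps="0 0 -0.7 0.8 0; 0 0 0 0 0")

```text
time: 7.75
tool_pos: [0.5855, -0.1698, 0.0957]
tool_rot: [-3.101, -0.5, 0.0]
wrist_force: [0.1, -0.0, -0.3]
width: 0.0004
grasp_force: 0.0
```

>>> play_rows(steps="0 0 -0.7 0.8 0; 0 0 0 0 0")

```text
time: 7.95
tool_pos: [0.5853, -0.1691, 0.0949]
tool_rot: [-3.101, -0.5, 0.0]
wrist_force: [0.4, -0.6, 0.9]
width: -0.0001
grasp_force: 0.0
```

>>> play_rows(steps="0 0 -0.7 0.8 0; 0 0 0 0 0")

```text
time: 8.15
tool_pos: [0.5851, -0.1685, 0.0941]
tool_rot: [-3.101, -0.5, 0.0]
wrist_force: [0.5, 1.4, -0.1]
width: -0.0001
grasp_force: 0.0
```

>>> play_rows(steps="0 0 -0.7 0.8 0; 0 0 0 0 0")

```text
time: 8.35
tool_pos: [0.5849, -0.1678, 0.0933]
tool_rot: [-3.101, -0.5, 0.0]
wrist_force: [-0.1, 0.7, 0.1]
width: -0.0
grasp_force: 0.0
```

>>> play_rows(steps="0 0 -0.7 0.8 0; 0 0 0 0 0")

```text
time: 8.55
tool_pos: [0.5847, -0.1671, 0.0925]
tool_rot: [-3.101, -0.5, 0.0]
wrist_force: [0.1, -0.9, -0.3]
width: 0.0003
grasp_force: 0.0
```

>>> play_rows(steps="0 0 -0.7 0.7 0; 0 0 0 0 0")

```text
time: 8.75
tool_pos: [0.5845, -0.1665, 0.0918]
tool_rot: [-3.101, -0.5, 0.0]
wrist_force: [-0.8, 0.0, 0.3]
width: -0.0001
grasp_force: 0.0
```

>>> play_rows(steps="0 0 -0.7 0.7 0; 0 0 0 0 0")

```text
time: 8.95
tool_pos: [0.5842, -0.1658, 0.0911]
tool_rot: [-3.101, -0.5, 0.0]
wrist_force: [-0.6, -0.4, 0.6]
width: -0.0
grasp_force: 0.0
```

>>> play_rows(steps="0 0 -0.7 0.7 0; 0 0 0 0 0")

```text
time: 9.15
tool_pos: [0.584, -0.1652, 0.0904]
tool_rot: [-3.101, -0.5, 0.0]
wrist_force: [0.2, -0.3, 0.4]
width: -0.0
grasp_force: 0.0
```

>>> play_rows(steps="0 0 -0.7 0.7 0; 0 0 0 0 0")

```text
time: 9.35
tool_pos: [0.5838, -0.1645, 0.0897]
tool_rot: [-3.101, -0.5, 0.0]
wrist_force: [0.5, 0.6, -0.4]
width: 0.0001
grasp_force: 0.0
```

>>> play_rows(steps="0 0 -0.7 0.7 0; 0 0 0 0 0")

```text
time: 9.55
tool_pos: [0.5837, -0.1641, 0.0892]
tool_rot: [3.101, 0.5, 0.0]
wrist_force: [0.7, -0.4, 1.8]
width: -0.0
grasp_force: 1.1
```

>>> play_rows(steps="0 0 -0.4 0.4 0; 0 0 0 0 0")

```text
time: 9.75
tool_pos: [0.5837, -0.1639, 0.089]
tool_rot: [3.101, 0.5, 0.001]
wrist_force: [0.1, -2.8, 6.8]
width: 0.0002
grasp_force: 2.6
```

>>> play_rows(steps="0 0 -0.4 0.3 0; 0 0 0 0 0")

```text
time: 9.95
tool_pos: [0.5837, -0.1638, 0.0888]
tool_rot: [3.101, 0.499, 0.001]
wrist_force: [0.7, -2.8, 7.3]
width: 0.0004
grasp_force: 3.6
```

>>> play_rows(steps="0 0 -0.5 0.4 0; 0 0 0 0 0")

```text
time: 10.15
tool_pos: [0.5836, -0.1636, 0.0886]
tool_rot: [3.1, 0.499, 0.002]
wrist_force: [0.8, -4.9, 9.6]
width: 0.0004
grasp_force: 5.0
```

>>> play_rows(steps="0 0 -0.4 0.4 0; 0 0 0 0 0; 0 0 0 0 0")

```text
time: 10.45
tool_pos: [0.5836, -0.1634, 0.0884]
tool_rot: [3.1, 0.499, 0.002]
wrist_force: [-1.4, -6.0, 13.1]
width: 0.0002
grasp_force: 6.4
```

>>> play_rows(steps="0 0 -0.5 0.4 0; 0 0 0 0 0; 0 0 0 0 0")

```text
time: 10.75
tool_pos: [0.5835, -0.1633, 0.0883]
tool_rot: [3.099, 0.498, 0.003]
wrist_force: [-0.8, -7.4, 15.9]
width: 0.0002
grasp_force: 7.9
```

>>> play_rows(steps="0 0 -0.4 0.2 0; 0 0 0 0 0; 0 0 0 0 0; 0 0 0 0 0")

```text
time: 11.15
tool_pos: [0.5835, -0.1632, 0.0882]
tool_rot: [3.099, 0.498, 0.003]
wrist_force: [-1.0, -8.0, 17.1]
width: -0.0002
grasp_force: 8.8
```

The lever is firm on its stop at about 19 N. I'll back off and clear away.

>>> play_rows(steps="0 0 2 -1.5 0; 0 0 4 -3 0; 0 0 8 -8 0; 0 0 10 -15 0; 0 0 10 -20 0")

```text
time: 11.65
tool_pos: [0.5934, -0.1944, 0.1349]
tool_rot: [-3.101, -0.5, 0.002]
wrist_force: [0.3, -0.0, 0.8]
width: -0.0001
grasp_force: 0.0
```

>>> play_rows(steps="0 0 10 -40 0; 0 0 0 -40 0; 0 -20 40 -20 0; 0 -30 35 0 0; 0 -30 35 0 0")

```text
time: 12.15
tool_pos: [0.5546, -0.3347, 0.2356]
tool_rot: [3.101, 0.501, 0.001]
wrist_force: [0.9, 0.2, 0.2]
width: -0.0005
grasp_force: 0.0
```

>>> play_rows(steps="0 -40 20 0 0; 0 -40 20 0 0; 0 -40 0 0 0; 0 -30 0 0 0; 0 0 0 0 0")

```text
time: 12.65
tool_pos: [0.4214, -0.4206, 0.2354]
tool_rot: [3.102, 0.492, -0.003]
wrist_force: [1.0, 0.6, 0.2]
width: -0.0
grasp_force: 0.0
```

Run:
```python
from h import *
where(); im,d=r.get_image("top"); np.savez("top1.npz",im=im,d=d)
a=cv2.resize(im[120:220,290:400],None,fx=6,fy=6,interpolation=cv2.INTER_CUBIC); cv2.imwrite("pics/t9.png",a)
P=pts("top",d); q=P[205:235,300:318].reshape(-1,3); P0=pts("top",np.load("top0.npz")["d"])[205:235,300:318].reshape(-1,3)
print("lid front z before/after",np.median(P0[:,2]),np.median(q[:,2]))
```

```text
t12.65 out 283.7 lat -235.1 tipz 210.4 F out -0.2 al 1.1 z 0.2 width -0.0 x.al 0.32 tilt [-0.002 -0.001 -1.   ]
lid front z before/after 0.19058021322263952 0.18378894011073757
```

View pics/t9.png

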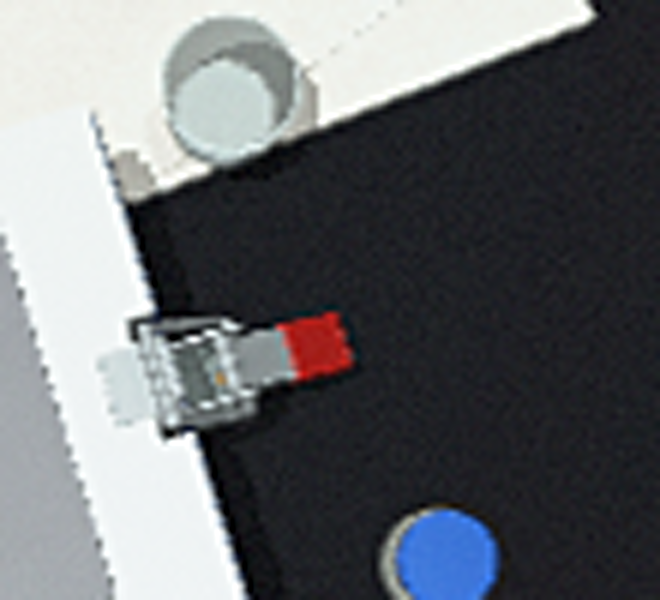

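The loop is seated in the keeper at crop (150,375). The lever is down at (320,345) and stays there, and the lid is pulled tight.

```bash
python3 -c "
from bench import r
print(r.finish_job())"
```

```text
the job is handed in; nothing more can be done
None
```

The case is latched and the job handed in; no verdict came back. The loop's bar sits behind the keeper, the lever was leaned on at its stop with about 19 N, and the lid front is about 7 mm lower than at the start. The arm has let go and is clear, and I saw no bystander disturbed.

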